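# Make the lathe safe for a chuck change

### The job

Make the bench lathe safe for a chuck change using only your fingertips: first press the red stop button on the white control box all the way down and let it come back up, then press down the red half of the rocker on the yellow isolator box so that it tips fully over to off. Last, push the yellow spindle-lock button on top of the lathe's headstock right down and finish the program while still holding it down. Leave the green start button, the rocker on the grey lamp box and everything lying about alone; do not lift anything or shove the control box about.

Things in the scene. Friction and masses are not known exactly. Their poses are not given: they have to be found in the camera images.
- pendant: White control box of the lathe with black top panel, loose on four rubber feet, 0.9 kg, 110 (x) x 130 (y) x 42 mm high; origin at the centre of its underside, z up. Red stop button on its own -y side, green start button on its +y side, 62 mm apart.
- stop_top (a point): Centre of the upper face of the round red stop button (34 mm across, in a 50 mm steel collar 12 mm high), on the control box 31 mm to its -y side, 60 mm above the bench. Moves down with the button; 6 mm travel, springs back.
- stop (a joint): Travel of the red stop button in m: 0 up, 0.006 fully down (about 1.5 N to start moving, 5 N fully down; springs back up when released). At least 0.0045 counts as pressed.
- start (a joint): Travel of the green start button (26 mm across, on the control box 31 mm to its +y side, top 60 mm above the bench) in m: 0 up, 0.006 fully down. Not to be pressed.
- isolator_box: Yellow isolator box screwed to the bench, 110 (x) x 85 (y) x 34 mm high; origin at the centre of its underside, z up. On top a black rocker paddle, 76 mm long along the box's x and 36 mm wide, 10 mm thick, pivoted across its middle at 48 mm above the bench; its upper face lies 8 mm above the pivot. The half on the box's -x side (towards the robot) is capped red: red half up is on, red half down is off.
- isolator_end (a point): Point to press on the red half of the isolator's rocker: on its upper face, 28 mm from the pivot towards the box's -x, 10 mm short of the paddle's end. Moves with the rocker: about 64 mm above the bench when on, 56 mm when level, 48 mm when off.
- isolator (a joint): Angle of the isolator's rocker in rad: -0.28 is on (red half up), 0 level, +0.28 off (red half fully down, on its stop). Friction only, no spring: about 1.5 N at the pressing point tips it and it stays where it is left.
- lamp_box: Grey lamp switch box screwed to the bench, same sizes and rocker as the isolator box, the half towards the robot capped white. Not to be touched.
- lamp (a joint): Angle of the lamp box's rocker in rad, -0.28 (white half up, lamp on) to +0.28. It starts near -0.28 and must stay.
- lathe: Small cream bench lathe fixed to the bench; origin on the bench under the middle of its headstock. Headstock 130 (x) x 180 (y) x 200 mm high; bed, turned wooden work, tool rest and tailstock reach 540 mm from there to the lathe's -y and stand at most 215 mm high.
- lock_top (a point): Centre of the upper face of the round yellow spindle-lock button (32 mm across, in a 48 mm steel collar 12 mm high) on top of the headstock, 222 mm above the bench. Moves down with the button; 10 mm travel, pressed straight down.
- lock (a joint): Travel of the spindle-lock button in m: 0 up, 0.010 fully down (about 2 N to start moving, 7 N fully down; it springs back when released).
- gouge: Turning gouge, dark handle and steel blade, 250 mm long, 28 mm high, lying along its own x; bystander, origin at its middle on the bench.
- chuck_key: T-shaped steel chuck key, 87 mm long, 70 mm cross bar, 14 mm high, lying on the bench; bystander, origin underneath.
- finial_a: Small turned light-wood finial, 26 mm across, 55 mm high, standing between two of the boxes; bystander, origin at its foot.
- finial_b: Small turned dark-wood finial, 26 mm across, 55 mm high, standing between two of the boxes; bystander, origin at its foot.
- bowl: Turned wooden bowl, 116 mm across, 45 mm high; bystander, origin at its foot.
- wax_jar: Amber jar, 60 mm across, 70 mm high; bystander, origin at its foot.
Mind the look-alikes: they are no part of the job. Leave any pink look-alike of the pendant alone.

How it is judged:
By the outcome, as a careful person would: the job done as asked, in the order asked, and still so for the second after the job is handed in, while the arm keeps its last pose, push and grip.
It also fails if it takes over 54 s, if anything falls off the work surface, if the arm or the gripper's body presses on something with over 40 N, if the wrist force passes 120 N, or if a joint passes its speed limit or range.

### The arm

A 7-joint arm with a two-finger parallel gripper is mounted at the origin on the work surface. World frame = base frame: x ahead of the robot, y to its left, z up, the work surface at z = 0. Lengths are in m, angles in rad, forces in N, time in s.
With the tool pointing down it reaches from about 0.4 to 0.85 m from the base axis. Payload 4.5 kg.
Tool frame: the origin (TCP) lies at the very end of the fingers, on their centre line; the grasp point (between the pads) lies 19 mm behind it; z points along the fingers, y is the direction in which the jaws open and shut (so a half turn about z gives the same grasp; the last joint's range is limited). The gripper opens to 88 mm and grips with 3 to 60 N. Pads are 18 mm wide; open, the fingers measure 123 mm over their backs; the gripper's body (75 mm by 187 mm) begins 45 mm behind the grasp point.
Start: joints at [1.243, 0.689, -0.195, 1.565, 0.157, 0.902, -0.215], TCP at [0.221, -0.585, 0.239] pointing down, gripper open.
Joint ranges: [-3.01, 3.01], [-0.46, 2.08], [-1.47, 1.51], [0.13, 2.56], [-1, 4.14], [0.04, 2.09], [-2.66, 2.66]. Speed limits (rad/s): [2.57, 2.57, 3.14, 3.14, 3.14, 3.14, 3.14].

### API

Orientations are given as a unit quaternion [x, y, z, w].
In Python, from station import get_obs, read_camera, finish_job gives the robot as it stands.
- The arm moves only by the tool play_rows, never from a script. Its arguments are lists of equal length, an entry for each row: "xyz": the shift along the tool's x, y, z in m, a list of three; "twist": the turn, a rotation vector about the tool's x, y, z in rad, a list of three; "fingers": the opening, from -1 (shut) to 1 (fully open). A call has 1 to 8 rows; each row shifts and turns the pose as measured when the row begins, along the tool's axes as they then stand; what a row does not reach is not made up. A row lasts 1/8 s, in which the tool goes at most 62.5 mm and 10.7 degrees, less where a joint would pass 70% of its speed; a pose out of reach is approached as far as the arm can. A call with a gripper value outside its range is refused whole. The fingers move at their own pace and stop on an object; "grip_force" is the grip in N (left out, the last holds). Time passes only in rows, so rows that do not move let the fingers close. It gives the time, the measured TCP pose, the force and the opening at its end, in the units of the state.
- get_obs(): the state, without advancing time (a new reading comes with each control period).
- read_camera(name): name is "scene" or "top" or "wrist"; returns a dict with "img" (480x640x3 uint8, blue, green, red), "range_z" (480x640 float32, m along the optical axis (not along the pixel's ray), 0 where there is no reading), "K" (3x3 intrinsics, pixels), "extrinsics" (4x4, takes a point from world to camera coordinates). Camera axes: x right, y down, z forward; pixel columns grow to the right and rows downward; lengths in m; the calibration is good to about 2 mm. The wrist camera is an equidistant fisheye: a pixel r from the principal point sees the ray r / f radians off the axis. A picture is of the moment at which its call begins.
- finish_job(): hands the job in, once; it reports no verdict.
The state is a dict: "clock": time; "q": joint angles; "qvel": joint speeds; "tau": joint torques, N m; "position": TCP position; "eef_rot": TCP orientation; "ft_force": force on the tool from outside, world axes, zero at the start; "torque": the same for the moment, N m; "finger_gap": opening from 0.0 (shut) to 1.0 (fully open).
Only numpy, scipy, OpenCV 4.12 (cv2) and the standard library are available. Lean on these libraries where they do the work, as an engineer would, in place of code of your own. Each camera call takes 0.05 s, during which the arm holds its last target.

## Working session

There is one attempt and no reset: what is moved stays moved. The work goes in short steps, Python scripts to look and compute and a tool call to move; the robot and the scene stay as the last step left them, time stands still between calls to the robot, and variables do not carry over. Pictures are saved under pics/ and viewed, and the job is handed in when it is done.

Besides the shell and the picture viewer there is one more tool, called after "Emit:" by a JSON object that holds its "name" and its "arguments". play_rows: Moves the arm, as the interface text tells. Its arguments: {"type":"object","properties":{"xyz":{"type":"array","items":{"type":"array","items":{"type":"number"}}},"twist":{"type":"array","items":{"type":"array","items":{"type":"number"}}},"fingers":{"type":"array","items":{"type":"number"}},"grip_force":{"type":"number"}},"required":["xyz","twist","fingers"]}

```bash
mkdir -p pics; python3 - <<'E'
from station import *
import cv2
o=get_obs();print({k:o[k] for k in('clock','position','eef_rot','ft_force','finger_gap')})
for n in('scene','top'):
    c=read_camera(n);cv2.imwrite(f'pics/{n}0.png',c['img']);print(n,c['K'],c['extrinsics'])
E
```

```text
{'clock': 0.0, 'position': array([ 0.22094524, -0.58398677,  0.23793611]), 'eef_rot': array([ 9.83675390e-01,  1.79949870e-01, -2.23515787e-04, -8.49778011e-04]), 'ft_force': array([ 0.56142017, -0.55415332,  0.39343515]), 'finger_gap': 0.9993446749302963}
scene [[464.64409727   0.         317.83905299]
 [  0.         464.64409727 240.50421181]
 [  0.           0.           1.        ]] [[ 0.28793601  0.95753496 -0.01482072 -0.19112628]
 [ 0.78323046 -0.24437035 -0.57169325 -0.31648212]
 [-0.55103802  0.15300303 -0.82033358  1.73983549]
 [ 0.          0.          0.          1.        ]]
top [[490.70676089   0.         316.22795321]
 [  0.         490.70676089 238.94111336]
 [  0.           0.           1.        ]] [[-0.02736669 -0.99948449 -0.01678764  0.07888536]
 [-0.99363359  0.02903483 -0.1088543   0.56461707]
 [ 0.10928561  0.01370178 -0.99391595  1.28350602]
 [ 0.          0.          0.          1.        ]]
```

View pics/scene0.png

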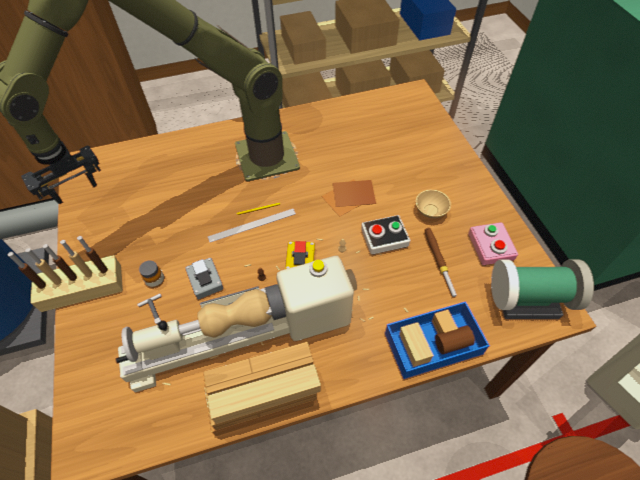

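View pics/top0.png

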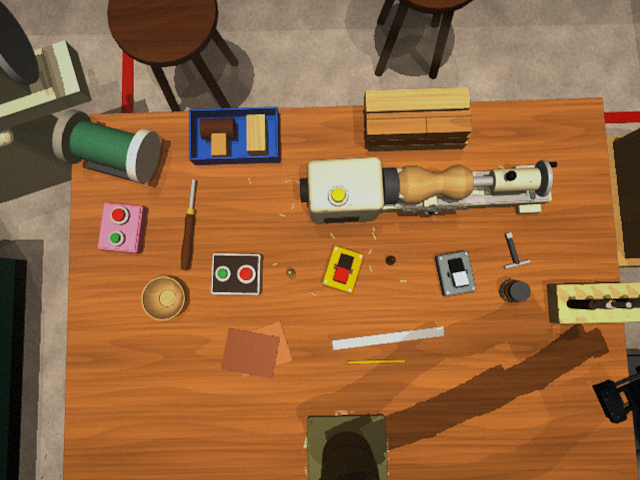

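Top view (up = +x, left = +y): red stop near (246,274), green at (223,274), isolator red half near (342,275), lock button near (339,195). The pink look-alike is at (120,228). I'll enlarge these and measure them.

```bash
cat > h.py <<'E'
import numpy as np,cv2
from station import *
def pt(c,u,v,z):  # ray at height z
    K,E=c['K'],c['extrinsics'];R,t=E[:3,:3],E[:3,3]
    d=R.T@np.linalg.inv(K)@[u,v,1];o=-R.T@t
    return o+d*(z-o[2])/d[2]
def dp(c,u,v):
    K,E=c['K'],c['extrinsics'];R,t=E[:3,:3],E[:3,3]
    w=np.median(c['range_z'][v-1:v+2,u-1:u+2]);return R.T@(w*(np.linalg.inv(K)@[u,v,1])-t)
E
python3 - <<'E'
from h import *
c=read_camera('top');i=c['img']
a=cv2.resize(i[230:320,200:300],None,fx=4,fy=4,interpolation=2)
b=cv2.resize(i[230:320,300:400],None,fx=4,fy=4,interpolation=2)
d=cv2.resize(i[150:240,290:390],None,fx=4,fy=4,interpolation=2)
e=cv2.resize(i[230:320,420:520],None,fx=4,fy=4,interpolation=2)
cv2.imwrite('pics/crop.png',np.vstack([np.hstack([a,b]),np.hstack([d,e])])[:,:800]) 
s=read_camera('scene')
cv2.imwrite('pics/crops.png',cv2.resize(s['img'][200:300,240:440],None,fx=4,fy=4,interpolation=2))
h=cv2.cvtColor(i,cv2.COLOR_BGR2HSV)
for n,(u0,u1,v0,v1),lo,hi,z in [('stop',(234,262,255,292),None,0,.06),('iso',(325,365,255,295),None,0,.064),('lock',(325,355,180,210),1,0,.222)]:
    for cam,im in((c,h),):
        m=np.zeros(im.shape[:2],bool);r=im[v0:v1,u0:u1]
        ok=(r[...,1]>190)&(r[...,2]>100)&(((r[...,0]<6)|(r[...,0]>174)) if lo is None else ((r[...,0]>22)&(r[...,0]<35)))
        m[v0:v1,u0:u1]=ok;vv,uu=np.nonzero(m);u,v=uu.mean(),vv.mean()
        print(n,len(uu),u,v,uu.min(),uu.max(),vv.min(),vv.max(),'ray',pt(c,u,v,z).round(4),'depth',dp(c,int(round(u)),int(round(v))).round(4))
for q in[(223,274),(212,250),(262,294),(345,262),(338,275),(342,275)]:print(q,dp(c,*q).round(4))
E
```

```text
stop 115 245.54782608695652 273.38260869565215 240 251 268 279 ray [0.4786 0.2492 0.06  ] depth [0.4793 0.2474 0.0639]
iso 184 341.0597826086956 273.9945652173913 334 349 266 282 ray [0.4698 0.0006 0.064 ] depth [0.47   0.0006 0.0599]
lock 132 337.81060606060606 194.75 332 344 189 201 ray [0.6469 0.0076 0.222 ] depth [0.6455 0.0073 0.2258]
(223, 274) [0.4785 0.3075 0.0633]
(212, 250) [0.5476 0.3498 0.0027]
(262, 294) [ 4.240e-01  2.147e-01 -2.000e-04]
(345, 262) [ 0.5013 -0.0111  0.0535]
(338, 275) [0.4675 0.0086 0.0627]
(342, 275) [ 0.4673 -0.0018  0.0613]
```

View pics/crop.png

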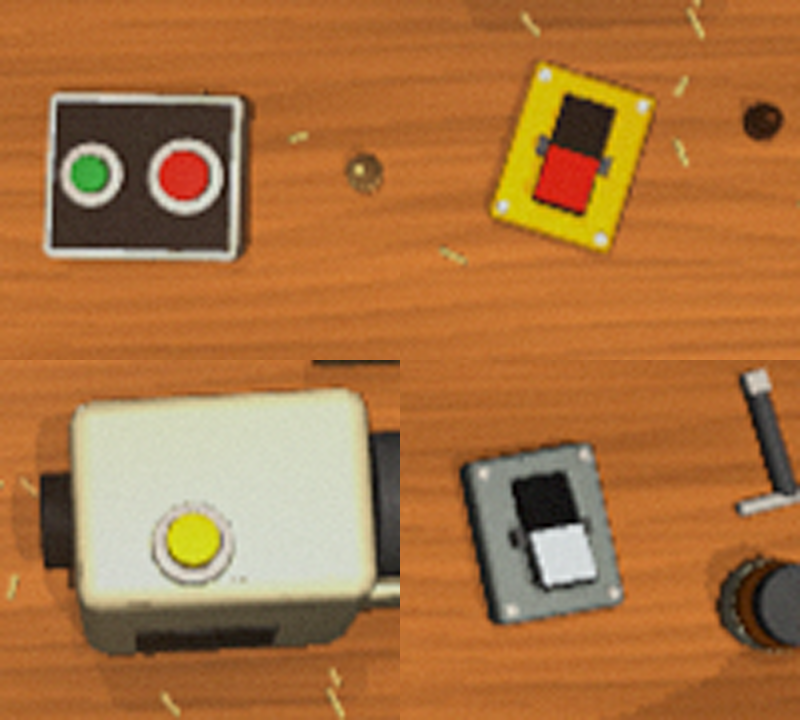

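View pics/crops.png

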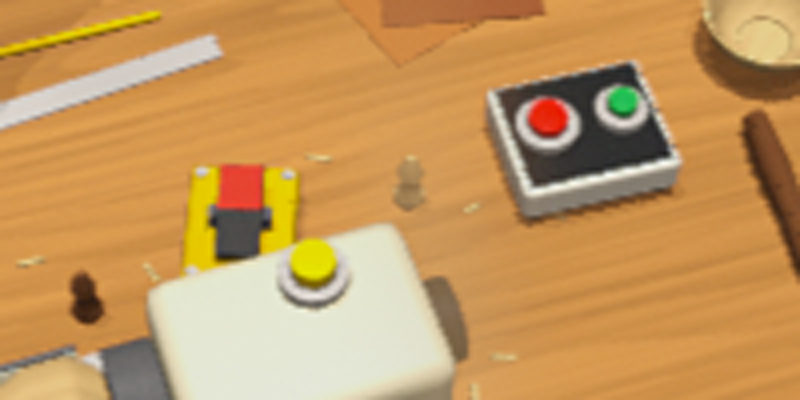

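```bash
python3 - <<'E'
from h import *
c=read_camera('top')
P=pt(c,344.25,267.5,.056);e=pt(c,340,282.5,.067);d=P-e
print('pivot',P,'end',e,'len',np.hypot(*d[:2]),'yaw',np.arctan2(d[1],d[0]))
# box corners screws at z .034
S=[pt(c,300+(x-400)/4,230+y/4,.034) for x,y in((545,75),(643,107),(600,240),(503,206))]
ctr=np.mean(S,0);f=(S[0]+S[1]-S[2]-S[3])/2;print('ctr',ctr,'yaw',np.arctan2(f[1],f[0]),np.hypot(*f[:2]))
y=np.arctan2(f[1],f[0]);print('press28',ctr[:2]-.026*np.array([np.cos(y),np.sin(y)]))
for n,q in dict(hsfront=(345,205),hsbot=(345,222),back=(345,163),rack1=(570,300),rack2=(600,302),rack3=(630,303)).items():print(n,dp(c,*q).round(3))
s=read_camera('scene')
for n,u,v,z in(('stop',240+547/4,200+117/4,.06),('lock',240+313/4,200+262/4,.222),('red',240+241/4,200+187/4,.061)):print(n,pt(s,u,v,z),dp(s,int(u),int(v)))
w=read_camera('top')['range_z'];print(get_obs()['q'])
g=[(u,v) for v in range(100,420,4) for u in range(60,640,4)]
h=[(dp(c,u,v)[2],u,v) for u,v in g];print(sorted(h)[-25:])
E
```

```text
pivot [ 0.48682324 -0.00853016  0.056     ] end [0.44792382 0.00417756 0.067     ] len 0.04092249508472381 yaw -0.315752028460809
ctr [ 0.48352486 -0.00648501  0.034     ] yaw -0.3443561555019988 0.09208607095473094
press28 [0.45905125 0.00229235]
hsfront [ 0.627 -0.009  0.198]
hsbot [ 0.614 -0.017  0.002]
back [ 0.727 -0.013  0.2  ]
rack1 [ 0.388 -0.575  0.078]
rack2 [ 0.385 -0.582  0.201]
rack3 [ 0.382 -0.632  0.229]
stop [0.48055589 0.24987933 0.06      ] [0.4823788  0.24618043 0.06520351]
lock [0.65115121 0.00834235 0.222     ] [0.65245384 0.00735062 0.22692002]
red [0.47363139 0.00162718 0.061     ] [0.47112941 0.00155179 0.06162158]
[ 1.24282574  0.68934347 -0.19458017  1.56553648  0.15731025  0.90253173
 -0.21505923]
[(np.float64(0.3461319897971856), 624, 416), (np.float64(0.3462185236957433), 604, 392), (np.float64(0.34621858392835464), 616, 396), (np.float64(0.34622487915333794), 612, 404), (np.float64(0.3462696710780122), 604, 396), (np.float64(0.3463952333164504), 612, 400), (np.float64(0.34640871635858966), 612, 396), (np.float64(0.3465248384245745), 620, 412), (np.float64(0.3466342084237876), 624, 408), (np.float64(0.34666225007491325), 628, 388), (np.float64(0.3467334597569733), 616, 392), (np.float64(0.3467782746424324), 632, 408), (np.float64(0.34706453624571276), 616, 412), (np.float64(0.3470984807037803), 632, 396), (np.float64(0.34713165679300606), 612, 408), (np.float64(0.34747858483432936), 612, 388), (np.float64(0.34854360186342326), 632, 384), (np.float64(0.34861658583045557), 636, 404), (np.float64(0.3521029126044242), 632, 392), (np.float64(0.35378565940085177), 636, 384), (np.float64(0.3539075970129075), 636, 400), (np.float64(0.35645705286672646), 632, 388), (np.float64(0.3616710297038869), 636, 396), (np.float64(0.36523858886970323), 636, 388), (np.float64(0.3663460702970368), 636, 392)]
```

```bash
cat >> h.py <<'E'
from scipy.spatial.transform import Rotation as Rn
def plan(target,yaw,n,nrot=None):
    o=get_obs();R=Rn.from_quat(o['eef_rot']);p=np.array(o['position'])
    x=R.as_matrix()[:,0];y0=np.arctan2(x[1],x[0]);G=Rn.from_euler('z',yaw)*Rn.from_euler('x',np.pi)
    rv=(G*R.inv()).as_rotvec()
    print('clock',o['clock'],'pos',p.round(4),'yaw',y0.round(3),'tilt',rv.round(3),'F',np.round(o['ft_force'],2),'q',np.round(o['q'],2),'gap',round(o['finger_gap'],3))
    X=[];T=[];d=(np.array(target)-p)/n
    for i in range(n):
        X.append(R.inv().apply(d).round(4).tolist());T.append(R.inv().apply(rv/n).round(3).tolist());R=Rn.from_rotvec(rv/n)*R
    print('xyz',X);print('twist',T)
E
python3 - <<'E'
from h import *
plan([.24,-.56,.33],.362-.0+.6,4)
E
```

```text
clock 0.35 pos [ 0.2212 -0.5844  0.2385] yaw 0.362 tilt [-0.  -0.   0.6] F [-0.57  0.07  0.25] q [ 1.24  0.69 -0.19  1.57  0.16  0.9  -0.22] gap 0.999
xyz [[0.0066, -0.0041, -0.0229], [0.0071, -0.003, -0.0229], [0.0075, -0.0019, -0.0229], [0.0077, -0.0008, -0.0229]]
twist [[-0.0, -0.0, -0.15], [-0.0, -0.0, -0.15], [-0.0, -0.0, -0.15], [-0.0, -0.0, -0.15]]
```

Emit:
{"name": "play_rows", "arguments": {"xyz": [[0.006,-0.004,-0.024],[0.007,-0.003,-0.024],[0.007,-0.002,-0.024],[0.008,-0.001,-0.024]], "twist": [[0,0,-0.15],[0,0,-0.15],[0,0,-0.15],[0,0,-0.15]], "fingers": [-1,-1,-1,-1], "grip_force": 10}}

```text
clock: 0.85
position: [0.238, -0.5586, 0.3347]
eef_rot: [0.882, 0.47, -0.001, -0.003]
ft_force: [0.8, -0.6, 0.1]
finger_gap: 0.572
```

```bash
python3 - <<'E'
from h import *
plan([.45,-.12,.33],1.96,8)
E
```

```text
clock 0.85 pos [ 0.238  -0.5586  0.3347] yaw 0.98 tilt [-0.003 -0.006  0.98 ] F [ 0.85 -0.61  0.11] q [ 1.31  0.59 -0.39  1.48  0.24  1.13  0.28] gap 0.572
xyz [[0.0603, -0.0085, 0.0008], [0.0609, -0.0011, 0.0007], [0.0606, 0.0063, 0.0007], [0.0593, 0.0137, 0.0007], [0.0572, 0.0208, 0.0006], [0.0542, 0.0277, 0.0006], [0.0504, 0.0341, 0.0006], [0.0459, 0.04, 0.0006]]
twist [[-0.001, -0.001, -0.123], [-0.001, -0.001, -0.123], [-0.001, -0.001, -0.123], [-0.001, -0.001, -0.123], [-0.001, -0.001, -0.123], [-0.001, -0.001, -0.123], [-0.001, -0.001, -0.123], [-0.001, -0.001, -0.123]]
```

Emit:
{"name": "play_rows", "arguments": {"xyz": [[0.06,-0.008,0],[0.06,-0.001,0],[0.06,0.006,0],[0.059,0.014,0],[0.057,0.021,0],[0.054,0.028,0],[0.05,0.034,0],[0.046,0.04,0]], "twist": [[0,0,-0.123],[0,0,-0.123],[0,0,-0.123],[0,0,-0.123],[0,0,-0.123],[0,0,-0.123],[0,0,-0.123],[0,0,-0.123]], "fingers": [-1,-1,-1,-1,-1,-1,-1,-1]}}

```text
clock: 1.85
position: [0.4498, -0.1144, 0.3372]
eef_rot: [0.547, 0.837, -0.001, 0.003]
ft_force: [1.6, -0.4, 0.8]
finger_gap: 0.004
```

```bash
python3 - <<'E'
from h import *
plan([.4795,.2495,.20],2.81,8)
E
```

```text
clock 1.85 pos [ 0.4498 -0.1144  0.3372] yaw 1.984 tilt [0.004 0.005 0.826] F [ 1.62 -0.43  0.76] q [ 0.65  0.42 -0.74  1.87  0.34  0.98  0.17] gap 0.004
xyz [[0.0403, 0.0217, 0.0169], [0.0378, 0.0257, 0.0169], [0.0349, 0.0295, 0.017], [0.0317, 0.0329, 0.017], [0.0281, 0.036, 0.017], [0.0243, 0.0387, 0.0171], [0.0201, 0.041, 0.0171], [0.0158, 0.0428, 0.0171]]
twist [[-0.0, 0.001, -0.103], [-0.0, 0.001, -0.103], [-0.0, 0.001, -0.103], [-0.0, 0.001, -0.103], [-0.0, 0.001, -0.103], [-0.0, 0.001, -0.103], [-0.0, 0.001, -0.103], [-0.0, 0.001, -0.103]]
```

Emit:
{"name": "play_rows", "arguments": {"xyz": [[0.04,0.022,0.017],[0.038,0.026,0.017],[0.035,0.029,0.017],[0.032,0.033,0.017],[0.028,0.036,0.017],[0.024,0.039,0.017],[0.02,0.041,0.017],[0.016,0.043,0.017]], "twist": [[0,0,-0.103],[0,0,-0.103],[0,0,-0.103],[0,0,-0.103],[0,0,-0.103],[0,0,-0.103],[0,0,-0.103],[0,0,-0.103]], "fingers": [-1,-1,-1,-1,-1,-1,-1,-1]}}

```text
clock: 2.85
position: [0.4812, 0.2624, 0.1974]
eef_rot: [0.153, 0.988, -0.002, 0.007]
ft_force: [1.4, -0.7, 0.6]
finger_gap: 0.008
```

```bash
python3 - <<'E'
from h import *
plan([.4795,.2495,.08],2.81,4)
E
```

```text
clock 2.85 pos [0.4812 0.2624 0.1974] yaw 2.834 tilt [ 0.006  0.013 -0.024] F [ 1.45 -0.71  0.62] q [-0.13  0.75 -0.79  1.83  0.71  0.86 -0.01] gap 0.008
xyz [[-0.0002, -0.0031, 0.0294], [-0.0003, -0.0032, 0.0294], [-0.0004, -0.0032, 0.0294], [-0.0005, -0.0032, 0.0294]]
twist [[-0.0, 0.004, 0.006], [-0.0, 0.004, 0.006], [-0.0, 0.004, 0.006], [-0.0, 0.004, 0.006]]
```

Emit:
{"name": "play_rows", "arguments": {"xyz": [[0,-0.003,0.029],[0,-0.003,0.029],[-0.001,-0.003,0.029],[0,-0.003,0.028],[0,0,0]], "twist": [[0,0.004,0.006],[0,0.004,0.006],[0,0.004,0.006],[0,0.004,0.006],[0,0,0]], "fingers": [-1,-1,-1,-1,-1]}}

```text
clock: 3.48
position: [0.4792, 0.2562, 0.0784]
eef_rot: [0.162, 0.987, 0.001, -0.001]
ft_force: [-0.1, 0.3, -0.1]
finger_gap: 0.003
```

```bash
python3 - <<'E'
from h import *
plan([.4795,.2495,.065],2.81,2)
w=read_camera('wrist');cv2.imwrite('pics/w1.png',w['img'])
s=read_camera('scene');cv2.imwrite('pics/s1.png',cv2.resize(s['img'][150:300,240:440],None,fx=4,fy=4,interpolation=2))
E
```

```text
clock 3.475 pos [0.4792 0.2562 0.0784] yaw 2.816 tilt [-0.003 -0.002 -0.006] F [-0.11  0.28 -0.1 ] q [-0.2   0.91 -0.64  1.92  0.91  0.63 -0.19] gap 0.003
xyz [[-0.0012, -0.0032, 0.0067], [-0.0012, -0.0032, 0.0067]]
twist [[0.001, -0.002, 0.003], [0.001, -0.002, 0.003]]
```

View pics/s1.png

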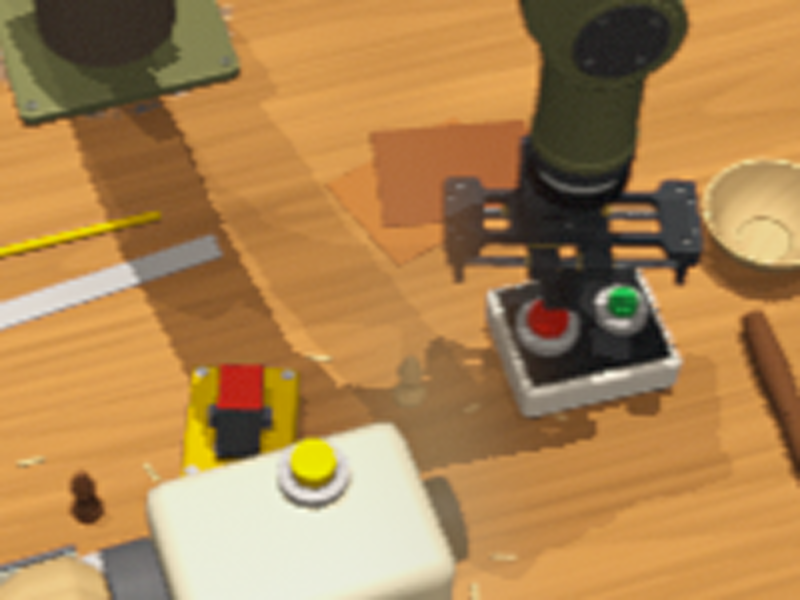

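View pics/w1.png

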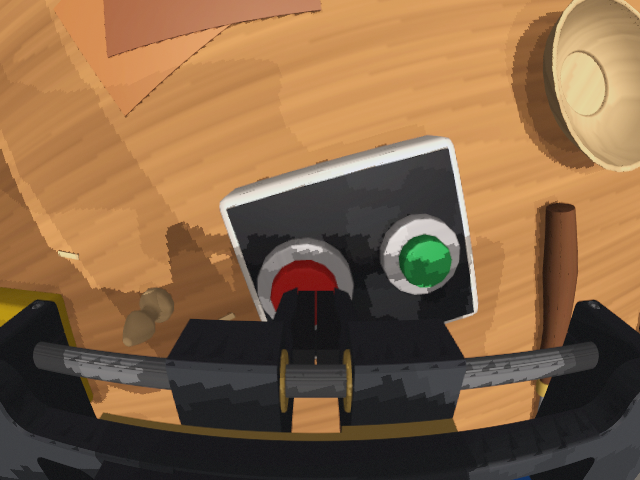

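Emit:
{"name": "play_rows", "arguments": {"xyz": [[-0.001,-0.003,0.005],[-0.001,-0.003,0.005],[0,0,0.002]], "twist": [[0,0,0],[0,0,0],[0,0,0]], "fingers": [-1,-1,-1]}}

```text
clock: 3.95
position: [0.4819, 0.2524, 0.0705]
eef_rot: [0.162, 0.987, 0.005, 0.002]
ft_force: [-0.0, -0.6, 0.3]
finger_gap: 0.008
```

```bash
python3 - <<'E'
from h import *
plan([.4795,.2495,.052],2.81,4)
w=read_camera('wrist');cv2.imwrite('pics/w2.png',w['img'][180:360,160:480].repeat(2,0).repeat(2,1))
E
```

```text
clock 3.95 pos [0.4819 0.2524 0.0705] yaw 2.816 tilt [-0.009  0.005 -0.006] F [-0.03 -0.58  0.26] q [-0.2   0.91 -0.62  1.93  0.94  0.6  -0.21] gap 0.008
xyz [[0.0003, -0.0009, 0.0046], [0.0003, -0.0009, 0.0046], [0.0003, -0.0009, 0.0046], [0.0003, -0.0009, 0.0046]]
twist [[0.003, 0.001, 0.001], [0.003, 0.001, 0.001], [0.003, 0.001, 0.001], [0.003, 0.001, 0.001]]
```

View pics/w2.png

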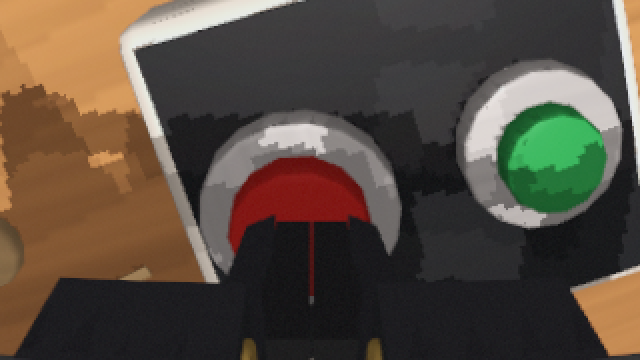

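Emit:
{"name": "play_rows", "arguments": {"xyz": [[0.001,-0.001,0.005],[0,-0.001,0.005],[0,-0.001,0.005]], "twist": [[0,0,0],[0,0,0],[0,0,0]], "fingers": [-1,-1,-1]}}

```text
clock: 4.38
position: [0.4807, 0.2522, 0.0576]
eef_rot: [0.162, 0.987, 0.007, 0.003]
ft_force: [-7.5, -7.2, 57.0]
finger_gap: 0.006
```

```bash
python3 - <<'E'
from h import *
plan([.4795,.2495,.052],2.81,4)
w=read_camera('wrist');cv2.imwrite('pics/w3.png',w['img'][180:360,160:480].repeat(2,0).repeat(2,1))
plan([.4795,.2495,.052],2.81,4)
s=read_camera('scene');cv2.imwrite('pics/s3.png',cv2.resize(s['img'][170:270,320:440],None,fx=6,fy=6,interpolation=2))
E
```

```text
clock 4.375 pos [0.4807 0.2522 0.0576] yaw 2.816 tilt [-0.012  0.009 -0.006] F [-7.54 -7.22 57.03] q [-0.22  0.93 -0.6   1.94  0.97  0.57 -0.24] gap 0.006
xyz [[0.0001, -0.0008, 0.0014], [0.0001, -0.0007, 0.0014], [0.0001, -0.0007, 0.0014], [0.0001, -0.0007, 0.0014]]
twist [[0.004, 0.001, 0.002], [0.004, 0.001, 0.002], [0.004, 0.001, 0.002], [0.004, 0.001, 0.002]]
clock 4.425 pos [0.4806 0.2521 0.0581] yaw 2.817 tilt [-0.012  0.01  -0.007] F [-3.69 -4.58 26.19] q [-0.22  0.93 -0.6   1.94  0.97  0.57 -0.24] gap 0.005
xyz [[0.0001, -0.0007, 0.0015], [0.0001, -0.0007, 0.0015], [0.0001, -0.0007, 0.0015], [0.0001, -0.0007, 0.0015]]
twist [[0.004, 0.001, 0.002], [0.004, 0.001, 0.002], [0.004, 0.001, 0.002], [0.004, 0.001, 0.002]]
```

View pics/w3.png

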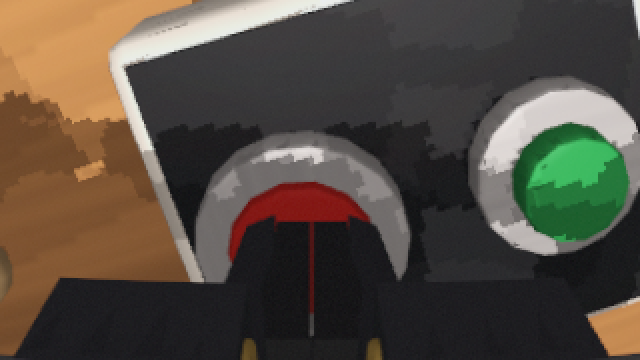

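View pics/s3.png

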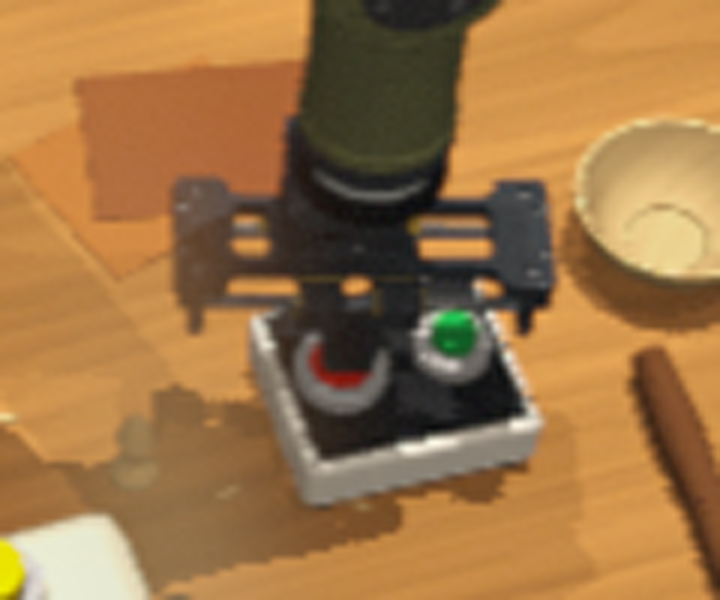

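Force shows the button has bottomed out (57 N peak, about 26 N settled, against 5 N at full travel). I'll back off in small steps and watch force against height to confirm the 6 mm stroke.

Emit:
{"name": "play_rows", "arguments": {"xyz": [[0,0,-0.001]], "twist": [[0,0,0]], "fingers": [-1]}}

```text
clock: 4.6
position: [0.4806, 0.2521, 0.06]
eef_rot: [0.161, 0.987, 0.007, 0.004]
ft_force: [-1.0, -1.0, 3.2]
finger_gap: 0.002
```

Emit:
{"name": "play_rows", "arguments": {"xyz": [[0,0,-0.002]], "twist": [[0,0,0]], "fingers": [-1]}}

```text
clock: 4.72
position: [0.4806, 0.2521, 0.0622]
eef_rot: [0.161, 0.987, 0.007, 0.004]
ft_force: [-0.9, -0.5, 2.8]
finger_gap: 0.008
```

Emit:
{"name": "play_rows", "arguments": {"xyz": [[0,0,-0.002]], "twist": [[0,0,0]], "fingers": [-1]}}

```text
clock: 4.85
position: [0.4806, 0.2521, 0.0642]
eef_rot: [0.161, 0.987, 0.007, 0.004]
ft_force: [0.8, -0.1, 1.0]
finger_gap: 0.004
```

Emit:
{"name": "play_rows", "arguments": {"xyz": [[0,0,-0.003]], "twist": [[0,0,0]], "fingers": [-1]}}

```text
clock: 4.97
position: [0.4804, 0.2518, 0.0669]
eef_rot: [0.161, 0.987, 0.006, 0.004]
ft_force: [-0.6, 0.2, -0.7]
finger_gap: 0.007
```

Emit:
{"name": "play_rows", "arguments": {"xyz": [[0,0,-0.004]], "twist": [[0,0,0]], "fingers": [-1]}}

```text
clock: 5.1
position: [0.4802, 0.2515, 0.0706]
eef_rot: [0.161, 0.987, 0.006, 0.004]
ft_force: [-0.3, -1.4, -0.4]
finger_gap: 0.004
```

```bash
python3 - <<'E'
from h import *
plan([.4795,.2495,.08],2.81,2)
w=read_camera('wrist');cv2.imwrite('pics/w4.png',w['img'][180:360,160:480].repeat(2,0).repeat(2,1))
plan([.4795,.2495,.08],2.81,2)
E
```

```text
clock 5.1 pos [0.4802 0.2515 0.0706] yaw 2.817 tilt [-0.011  0.009 -0.007] F [-0.28 -1.39 -0.38] q [-0.21  0.91 -0.62  1.94  0.94  0.59 -0.22] gap 0.004
xyz [[-0.0, -0.001, -0.0047], [-0.0, -0.001, -0.0047]]
twist [[0.007, 0.003, 0.004], [0.007, 0.003, 0.004]]
clock 5.15 pos [0.4803 0.2517 0.0711] yaw 2.817 tilt [-0.011  0.01  -0.007] F [ 0.35  0.18 -0.48] q [-0.21  0.91 -0.62  1.94  0.94  0.59 -0.22] gap 0.005
xyz [[0.0, -0.0011, -0.0045], [0.0, -0.0011, -0.0045]]
twist [[0.007, 0.003, 0.004], [0.007, 0.003, 0.004]]
```

View pics/w4.png

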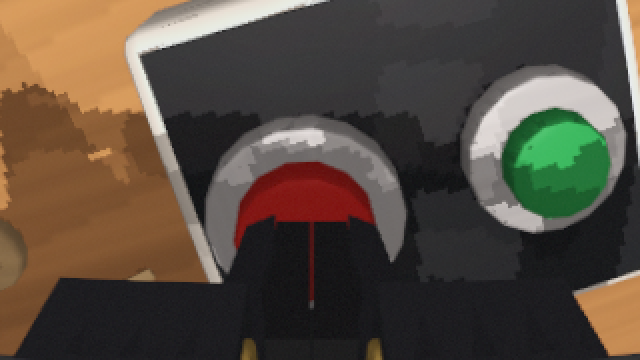

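Force dropped from 3 N to 0 between z 0.060 and 0.0645 on release, and the camera shows the button proud again. So the stop was pressed and released, and the TCP z reading is about 4 mm high. Next is the isolator.

```bash
python3 - <<'E'
from h import *
plan([.47,.2,.135],2.81,3)
E
```

```text
clock 5.15 pos [0.4803 0.2517 0.0711] yaw 2.817 tilt [-0.011  0.01  -0.007] F [ 0.35  0.18 -0.48] q [-0.21  0.91 -0.62  1.94  0.94  0.59 -0.22] gap 0.005
xyz [[-0.0024, -0.0171, -0.0215], [-0.0024, -0.0172, -0.0214], [-0.0024, -0.0173, -0.0214]]
twist [[0.005, 0.002, 0.002], [0.005, 0.002, 0.002], [0.005, 0.002, 0.002]]
```

Emit:
{"name": "play_rows", "arguments": {"xyz": [[0,0,-0.03],[0,0,-0.03],[0,0,-0.01]], "twist": [[0.005,0.003,0],[0.005,0.003,0],[0.005,0,0]], "fingers": [-1,-1,-1]}}

```text
clock: 5.52
position: [0.4791, 0.2501, 0.1416]
eef_rot: [0.161, 0.987, -0.002, -0.002]
ft_force: [0.5, 0.3, -0.1]
finger_gap: 0.005
```

```bash
python3 - <<'E'
from h import *
plan([.4585,.0016,.13],2.81,6)
t=read_camera('top');cv2.imwrite('pics/t5.png',cv2.resize(t['img'][230:320,200:300],None,fx=6,fy=6,interpolation=2))
E
```

```text
clock 5.525 pos [0.4791 0.2501 0.1416] yaw 2.817 tilt [ 0.004 -0.004 -0.007] F [ 0.54  0.27 -0.13] q [-0.14  0.82 -0.73  1.89  0.79  0.76 -0.08] gap 0.005
xyz [[-0.01, -0.0403, 0.0021], [-0.01, -0.0403, 0.0021], [-0.0101, -0.0403, 0.002], [-0.0101, -0.0403, 0.002], [-0.0101, -0.0403, 0.002], [-0.0102, -0.0403, 0.002]]
twist [[-0.001, -0.0, 0.001], [-0.001, -0.0, 0.001], [-0.001, -0.0, 0.001], [-0.001, -0.0, 0.001], [-0.001, -0.0, 0.001], [-0.001, -0.0, 0.001]]
```

View pics/t5.png

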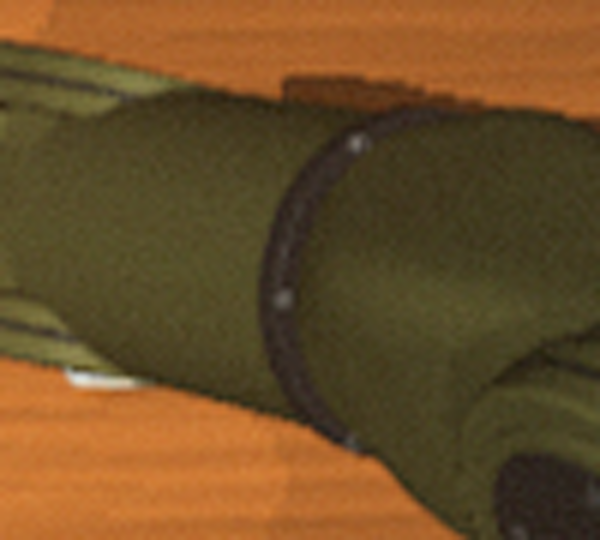

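The arm blocks the top view of the pendant here, so I'll check it after moving away.

Emit:
{"name": "play_rows", "arguments": {"xyz": [[-0.01,-0.04,0],[-0.01,-0.04,0.002],[-0.01,-0.04,0.002],[-0.01,-0.04,0.002],[-0.01,-0.04,0.002],[-0.01,-0.04,0.002],[0,0,0]], "twist": [[0,0,0],[0,0,0],[0,0,0],[0,0,0],[0,0,0],[0,0,0],[0,0,0]], "fingers": [-1,-1,-1,-1,-1,-1,-1]}}

```text
clock: 6.45
position: [0.4563, -0.004, 0.1264]
eef_rot: [0.161, 0.987, -0.003, -0.005]
ft_force: [-0.6, 0.6, 0.2]
finger_gap: 0.01
```

```bash
python3 - <<'E'
from h import *
plan([.4585,.0016,.085],2.81,3)
t=read_camera('top');cv2.imwrite('pics/t6.png',cv2.resize(t['img'][225:315,200:300],None,fx=4,fy=4,interpolation=2))
w=read_camera('wrist');cv2.imwrite('pics/w6.png',w['img'])
E
```

```text
clock 6.45 pos [ 0.4563 -0.004   0.1264] yaw 2.818 tilt [ 0.004 -0.011 -0.008] F [-0.6   0.62  0.21] q [ 0.33  0.77 -0.69  2.14  0.93  0.59  0.19] gap 0.01
xyz [[-0.0002, 0.0021, 0.0138], [-0.0002, 0.002, 0.0138], [-0.0001, 0.002, 0.0138]]
twist [[-0.002, -0.003, 0.003], [-0.002, -0.003, 0.003], [-0.002, -0.003, 0.003]]
```

View pics/t6.png

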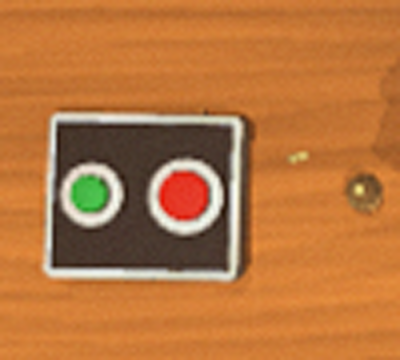

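View pics/w6.png

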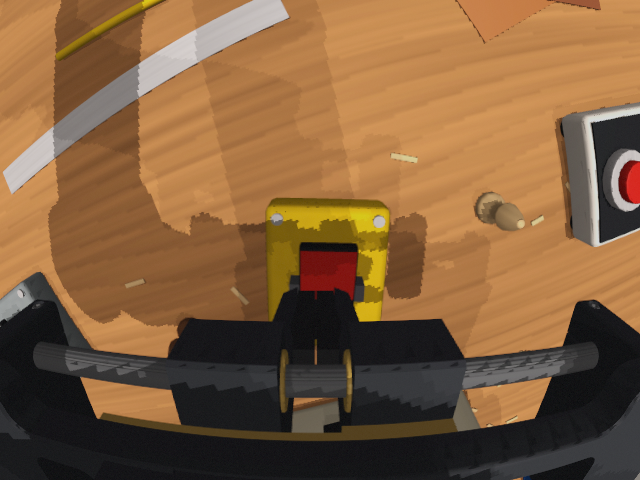

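The pendant is unmoved, with the button up and the finial standing. The rocker (centre column 328) is aligned with the fingers (316), apart from the known 5 mm sideways offset.

Emit:
{"name": "play_rows", "arguments": {"xyz": [[0,0.002,0.013],[0,0.002,0.013],[0,0.002,0.012],[0,0,0]], "twist": [[-0.002,-0.003,0],[-0.002,-0.003,0],[0,-0.003,0],[0,0,0]], "fingers": [-1,-1,-1,-1]}}

```text
clock: 7.05
position: [0.4607, 0.014, 0.088]
eef_rot: [0.154, 0.988, 0.004, 0.001]
ft_force: [-0.9, -0.7, 0.4]
finger_gap: 0.002
```

```bash
python3 - <<'E'
from h import *
plan([.4585,.0016,.072],2.81,3)
w=read_camera('wrist');cv2.imwrite('pics/w7.png',w['img'][180:360,160:480].repeat(2,0).repeat(2,1))
s=read_camera('scene');cv2.imwrite('pics/s7.png',cv2.resize(s['img'][200:300,240:360],None,fx=6,fy=6,interpolation=2))
E
```

```text
clock 7.05 pos [0.4607 0.014  0.088 ] yaw 2.833 tilt [-0.007  0.004 -0.023] F [-0.93 -0.65  0.38] q [ 0.24  0.82 -0.6   2.16  1.07  0.48  0.05] gap 0.002
xyz [[-0.0005, -0.0042, 0.0053], [-0.0006, -0.0042, 0.0053], [-0.0006, -0.0042, 0.0053]]
twist [[0.003, 0.0, 0.008], [0.003, 0.0, 0.008], [0.003, 0.0, 0.008]]
```

View pics/w7.png

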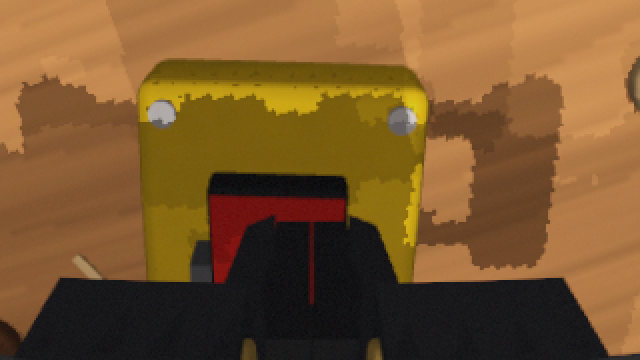

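View pics/s7.png

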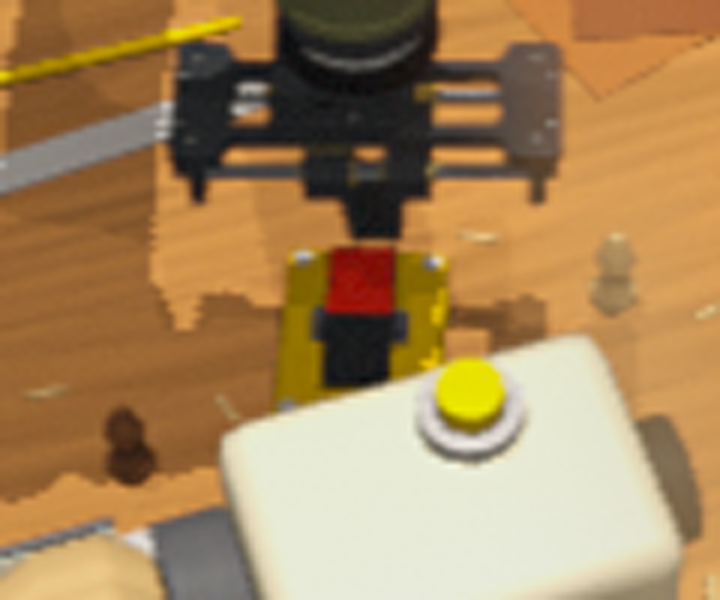

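Emit:
{"name": "play_rows", "arguments": {"xyz": [[-0.001,-0.006,0.002],[0,-0.005,0.002],[0,0,0]], "twist": [[0,0,0.01],[0,0,0.01],[0,0,0]], "fingers": [-1,-1,-1]}}

```text
clock: 7.52
position: [0.459, 0.0019, 0.0851]
eef_rot: [0.165, 0.986, 0.004, 0.003]
ft_force: [0.5, 0.4, 0.1]
finger_gap: 0.005
```

```bash
python3 - <<'E'
from h import *
plan([.4585,.0016,.072],2.81,2)
w=read_camera('wrist');cv2.imwrite('pics/w8.png',w['img'][180:360,160:480].repeat(2,0).repeat(2,1))
E
```

```text
clock 7.525 pos [0.459  0.0019 0.0851] yaw 2.81 tilt [-0.007  0.006  0.   ] F [0.51 0.38 0.09] q [ 0.25  0.83 -0.58  2.17  1.09  0.46  0.03] gap 0.005
xyz [[0.0002, -0.0003, 0.0066], [0.0002, -0.0002, 0.0066]]
twist [[0.004, 0.002, -0.0], [0.004, 0.002, -0.0]]
```

View pics/w8.png

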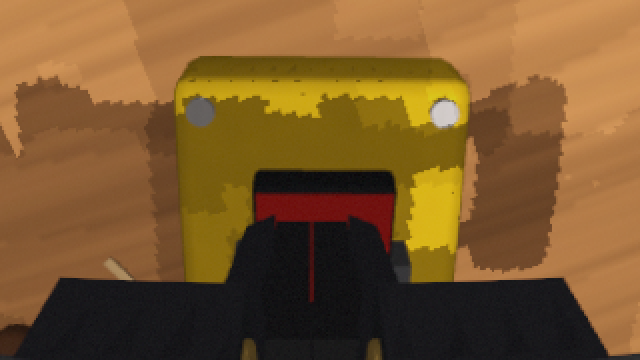

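Emit:
{"name": "play_rows", "arguments": {"xyz": [[0,0,0.006],[0,0,0.006],[0,0,0.004],[0,0,0.004]], "twist": [[0,0,0],[0,0,0],[0,0,0],[0,0,0]], "fingers": [-1,-1,-1,-1]}}

```text
clock: 8.07
position: [0.4596, 0.0026, 0.064]
eef_rot: [0.165, 0.986, 0.005, 0.003]
ft_force: [-0.7, -0.6, 3.0]
finger_gap: 0.007
```

Emit:
{"name": "play_rows", "arguments": {"xyz": [[0,0,0.004],[0,0,0.003]], "twist": [[0,0,0],[0,0,0]], "fingers": [-1,-1]}}

```text
clock: 8.32
position: [0.4587, 0.003, 0.0564]
eef_rot: [0.165, 0.986, 0.005, 0.002]
ft_force: [-1.8, 0.1, 3.4]
finger_gap: 0.003
```

Emit:
{"name": "play_rows", "arguments": {"xyz": [[0,0,0.002]], "twist": [[0,0,0]], "fingers": [-1]}}

```text
clock: 8.45
position: [0.4582, 0.0032, 0.0543]
eef_rot: [0.164, 0.986, 0.005, 0.002]
ft_force: [-2.8, 0.5, 3.8]
finger_gap: 0.004
```

Emit:
{"name": "play_rows", "arguments": {"xyz": [[0,0,0.001]], "twist": [[0,0,0]], "fingers": [-1]}}

```text
clock: 8.57
position: [0.4579, 0.0033, 0.0532]
eef_rot: [0.164, 0.986, 0.005, 0.002]
ft_force: [-2.8, 0.4, 3.2]
finger_gap: 0.002
```

Emit:
{"name": "play_rows", "arguments": {"xyz": [[0,0,0.002]], "twist": [[0,0,0]], "fingers": [-1]}}

```text
clock: 8.7
position: [0.4576, 0.0034, 0.0512]
eef_rot: [0.164, 0.986, 0.005, 0.001]
ft_force: [-2.8, 0.9, 3.1]
finger_gap: 0.01
```

Emit:
{"name": "play_rows", "arguments": {"xyz": [[0,0,0.002]], "twist": [[0,0,0]], "fingers": [-1]}}

```text
clock: 8.82
position: [0.4575, 0.0035, 0.0498]
eef_rot: [0.164, 0.986, 0.005, 0.002]
ft_force: [-6.0, -0.7, 28.3]
finger_gap: 0.007
```

Force jumped from 3 N to 28 N, so the rocker is on its stop. I'll lift off and look.

Emit:
{"name": "play_rows", "arguments": {"xyz": [[0,0,-0.005],[0,0,-0.03],[0,0,-0.05],[0,0,-0.05],[0,0,-0.05],[0,0,0]], "twist": [[0,0,0],[0,0,0],[0,0,0],[0,0,0],[0,0,0],[0,0,0]], "fingers": [-1,-1,-1,-1,-1,-1]}}

```text
clock: 9.57
position: [0.4607, 0.001, 0.2406]
eef_rot: [0.165, 0.986, 0.005, 0.004]
ft_force: [0.4, -0.3, -0.7]
finger_gap: 0.009
```

```bash
python3 - <<'E'
from h import *
plan([.4595,.003,.27],2.81,3)
w=read_camera('wrist');cv2.imwrite('pics/w9.png',w['img'])
s=read_camera('scene');cv2.imwrite('pics/s9.png',cv2.resize(s['img'][200:300,240:360],None,fx=6,fy=6,interpolation=2))
E
```

```text
clock 9.575 pos [0.4607 0.001  0.2406] yaw 2.809 tilt [-0.008  0.01   0.001] F [ 0.41 -0.32 -0.74] q [ 0.46  0.59 -0.88  2.03  0.64  0.8   0.44] gap 0.009
xyz [[0.0005, 0.0006, -0.0098], [0.0006, 0.0006, -0.0098], [0.0006, 0.0005, -0.0098]]
twist [[0.004, 0.002, -0.0], [0.004, 0.002, -0.0], [0.004, 0.002, -0.0]]
```

View pics/w9.png

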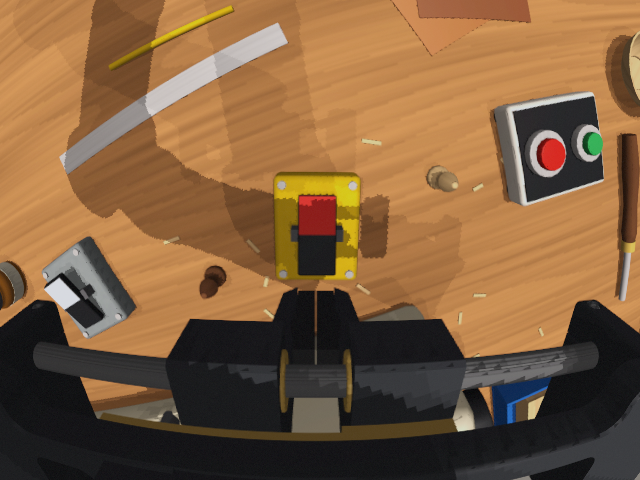

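View pics/s9.png

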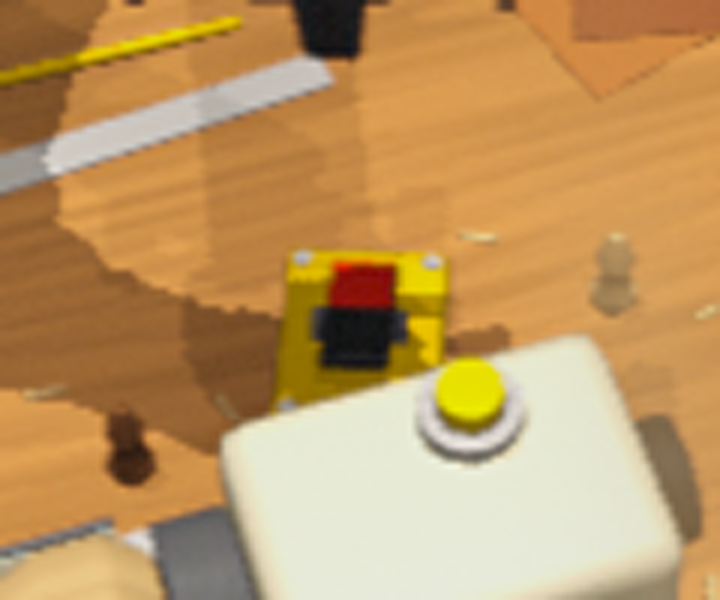

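```bash
python3 - <<'E'
from h import *
s=read_camera('scene');t=read_camera('top')
def fit(c,U,V,n):
    pts=np.array([dp(c,u,v) for u in U for v in V]);d=np.array([np.cos(-.33),np.sin(-.33)])
    a=(pts[:,:2]-[.485,-.0075])@d;k=(pts[:,2]>.042)&(abs(a)<.036);p=np.polyfit(a[k],pts[k,2],1);print(n,k.sum(),'slope',p.round(3),'resid',(pts[k,2]-np.polyval(p,a[k])).std())
fit(s,range(297,305),range(246,259),'scene')
fit(t,range(339,348),range(260,280),'top')
E
```

```text
scene 104 slope [0.278 0.057] resid 0.0012450381721726509
top 99 slope [-0.297  0.591] resid 0.0019158915847243758
```

The scene depth fit gives a slope of 0.278 (full off is tan 0.28 = 0.2875), so the isolator is fully off. The top-camera fit hit the arm itself and is discarded. Next is the lock button.

Emit:
{"name": "play_rows", "arguments": {"xyz": [[0,0,-0.03],[0,0,-0.02]], "twist": [[0.004,0.002,0],[0.004,0.002,0]], "fingers": [-1,-1]}}

```text
clock: 10.02
position: [0.4552, -0.001, 0.2834]
eef_rot: [0.164, 0.986, -0.001, -0.008]
ft_force: [0.1, -0.4, -0.0]
finger_gap: 0.006
```

```bash
python3 - <<'E'
from h import *
plan([.649,.008,.285],2.81,6)
E
```

```text
clock 10.025 pos [ 0.4552 -0.001   0.2834] yaw 2.811 tilt [ 0.    -0.017 -0.002] F [ 0.09 -0.44 -0.01] q [ 0.51  0.54 -0.94  1.96  0.54  0.93  0.53] gap 0.006
xyz [[-0.0301, 0.0119, -0.0008], [-0.0301, 0.0119, -0.0007], [-0.0301, 0.0119, -0.0006], [-0.0301, 0.0119, -0.0005], [-0.0301, 0.0119, -0.0004], [-0.0301, 0.0119, -0.0003]]
twist [[-0.001, -0.003, 0.0], [-0.001, -0.003, 0.0], [-0.001, -0.003, 0.0], [-0.001, -0.003, 0.0], [-0.001, -0.003, 0.0], [-0.001, -0.003, 0.0]]
```

Emit:
{"name": "play_rows", "arguments": {"xyz": [[-0.03,0.012,-0.001],[-0.03,0.012,-0.001],[-0.03,0.012,-0.001],[-0.03,0.012,0],[-0.03,0.012,0],[-0.03,0.012,0],[0,0,0]], "twist": [[0,-0.003,0],[0,-0.003,0],[0,-0.003,0],[0,-0.003,0],[0,-0.003,0],[0,-0.003,0],[0,0,0]], "fingers": [-1,-1,-1,-1,-1,-1,-1]}}

```text
clock: 10.9
position: [0.6503, 0.0077, 0.2703]
eef_rot: [0.163, 0.987, -0.008, -0.009]
ft_force: [-0.6, 0.5, 0.5]
finger_gap: 0.006
```

```bash
python3 - <<'E'
from h import *
plan([.649,.008,.245],2.81,3)
w=read_camera('wrist');cv2.imwrite('pics/w10.png',w['img'])
E
```

```text
clock 10.9 pos [0.6503 0.0077 0.2703] yaw 2.814 tilt [ 0.013 -0.019 -0.004] F [-0.6   0.48  0.53] q [ 0.32  0.81 -0.84  1.4   0.62  1.22  0.65] gap 0.006
xyz [[0.0003, 0.0001, 0.0085], [0.0004, 0.0001, 0.0085], [0.0004, 0.0, 0.0085]]
twist [[-0.006, -0.005, 0.001], [-0.006, -0.005, 0.001], [-0.006, -0.005, 0.001]]
```

View pics/w10.png

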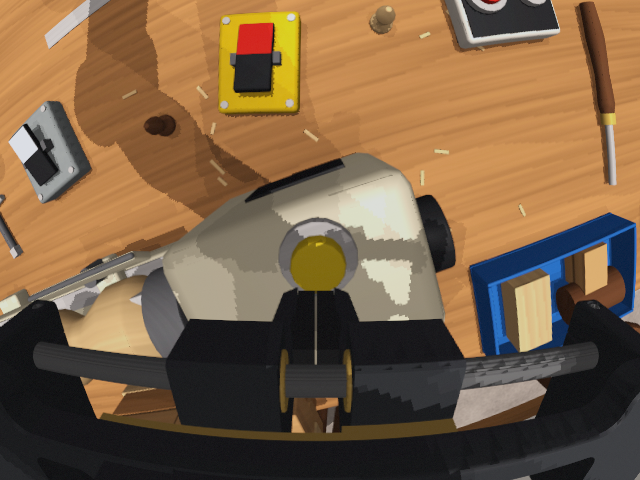

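Fingers (column 316) are laterally centred over the yellow button (column 318). Descending, with tilt correction.

Emit:
{"name": "play_rows", "arguments": {"xyz": [[0,0,0.013],[0,0,0.012],[0,0,0.007]], "twist": [[-0.006,-0.006,0],[-0.006,-0.006,0],[0,0,0]], "fingers": [-1,-1,-1]}}

```text
clock: 11.32
position: [0.6455, 0.0068, 0.2353]
eef_rot: [0.162, 0.987, -0.004, -0.004]
ft_force: [-0.1, -0.4, -0.1]
finger_gap: 0.007
```

```bash
python3 - <<'E'
from h import *
plan([.649,.008,.23],2.81,2)
w=read_camera('wrist');cv2.imwrite('pics/w11.png',w['img'][180:360,160:480].repeat(2,0).repeat(2,1))
s=read_camera('scene');cv2.imwrite('pics/s11.png',cv2.resize(s['img'][220:300,260:380],None,fx=6,fy=6,interpolation=2))
E
```

```text
clock 11.325 pos [0.6455 0.0068 0.2353] yaw 2.817 tilt [ 0.007 -0.008 -0.007] F [-0.06 -0.4  -0.06] q [ 0.33  0.83 -0.83  1.47  0.65  1.13  0.62] gap 0.007
xyz [[-0.0015, 0.0012, 0.0026], [-0.0015, 0.0011, 0.0026]]
twist [[-0.005, -0.003, 0.004], [-0.005, -0.003, 0.004]]
```

View pics/w11.png

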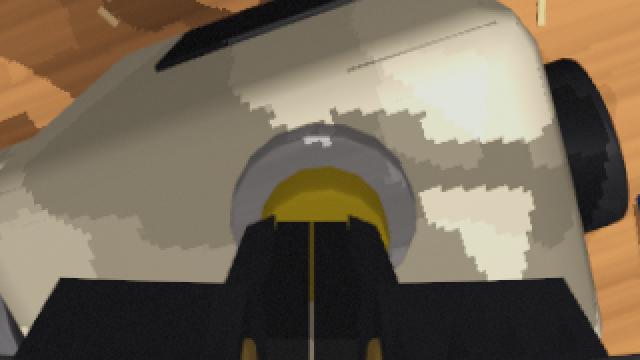

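View pics/s11.png

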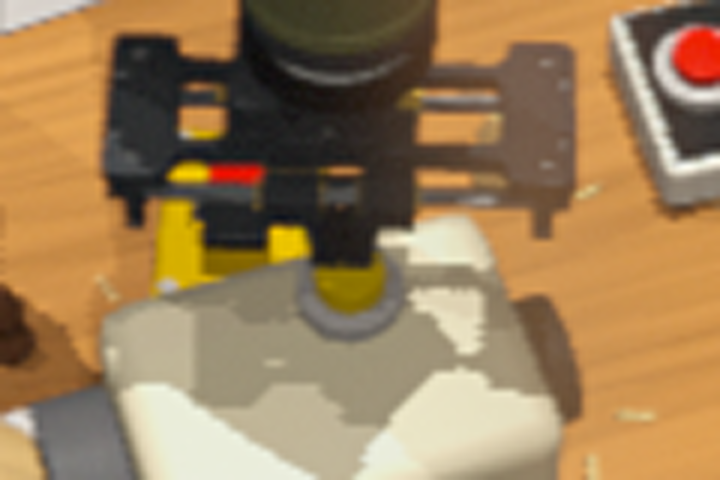

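Emit:
{"name": "play_rows", "arguments": {"xyz": [[-0.002,0.002,0.005],[-0.001,0.002,0.005],[0,0,0.003]], "twist": [[0,0,0],[0,0,0],[0,0,0]], "fingers": [-1,-1,-1]}}

```text
clock: 11.8
position: [0.6505, 0.0097, 0.2229]
eef_rot: [0.162, 0.987, -0.004, -0.003]
ft_force: [-0.9, 0.4, 3.9]
finger_gap: 0.009
```

Emit:
{"name": "play_rows", "arguments": {"xyz": [[0,0,0.003]], "twist": [[0,0,0]], "fingers": [-1]}}

```text
clock: 11.92
position: [0.6505, 0.0097, 0.2203]
eef_rot: [0.162, 0.987, -0.004, -0.003]
ft_force: [-1.5, -0.2, 4.9]
finger_gap: 0.006
```

Emit:
{"name": "play_rows", "arguments": {"xyz": [[0,0,0.003]], "twist": [[0,0,0]], "fingers": [-1]}}

```text
clock: 12.05
position: [0.6505, 0.0097, 0.2177]
eef_rot: [0.162, 0.987, -0.004, -0.002]
ft_force: [-2.2, -0.4, 5.9]
finger_gap: 0.005
```

Emit:
{"name": "play_rows", "arguments": {"xyz": [[0,0,0.002]], "twist": [[0,0,0]], "fingers": [-1]}}

```text
clock: 12.18
position: [0.6505, 0.0098, 0.2164]
eef_rot: [0.162, 0.987, -0.004, -0.002]
ft_force: [-3.9, -2.2, 13.7]
finger_gap: 0.007
```

Emit:
{"name": "play_rows", "arguments": {"xyz": [[0,0,0.003]], "twist": [[0,0,0]], "fingers": [-1]}}

```text
clock: 12.3
position: [0.6506, 0.0098, 0.2162]
eef_rot: [0.162, 0.987, -0.005, -0.001]
ft_force: [-7.0, -3.4, 26.4]
finger_gap: 0.001
```

```bash
python3 - <<'E'
from h import *
for i in range(7):
    s=read_camera('scene' if i!=3 else 'wrist');o=get_obs();print(o['clock'],np.round(o['position'],4),np.round(o['ft_force'],1))
    if i==3: cv2.imwrite('pics/w12.png',s['img'][180:360,160:480].repeat(2,0).repeat(2,1))
cv2.imwrite('pics/s12.png',s['img'])
E
```

```text
12.35 [0.6505 0.0098 0.2164] [-6.6 -2.3 18.4]
12.4 [0.6506 0.0098 0.2164] [-6.1 -2.8 18.6]
12.45 [0.6506 0.0098 0.2164] [-6.5 -1.9 18.1]
12.5 [0.6506 0.0098 0.2164] [-6.4 -3.  17.6]
12.55 [0.6506 0.0098 0.2164] [-6.5 -2.8 18. ]
12.6 [0.6506 0.0098 0.2164] [-6.7 -2.6 17.5]
12.65 [0.6506 0.0098 0.2164] [-6.8 -2.6 17.5]
```

View pics/w12.png

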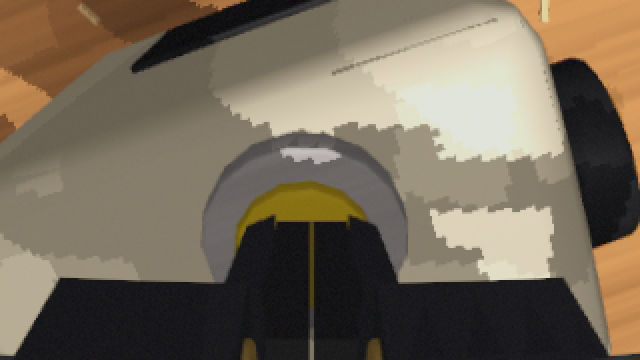

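View pics/s12.png

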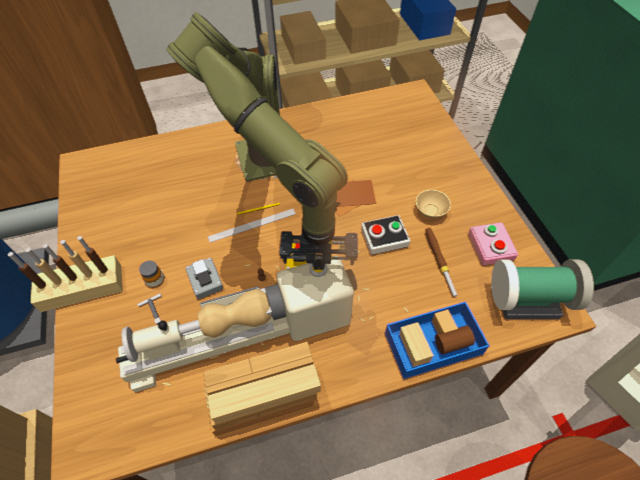

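The lock is flush with its collar and held steady at about 18 N, against 7 N needed. Everything else is in place, so I'm handing in.

```bash
python3 -c "
from station import *
print(finish_job());o=get_obs();print(o['clock'],o['position'],o['ft_force'])"
```

```text
the job is handed in; nothing more can be done
None
the job is handed in; nothing more can be done
```

I handed the job in at about 12.7 s with all three controls operated in the order asked and the spindle lock still held down. The finish call gave no verdict.

- **Stop button:** I pressed it with the shut fingertips until it bottomed out, then let it back up. The force peaked briefly at 57 N, harder than I intended, against about 5 N needed. The release force over about 6 mm and the pictures afterwards show it went fully down and came back up. The pendant had not moved.
- **Isolator rocker:** I pressed the red half until the force jumped from 3 N to 28 N at its stop. The scene camera's depth gave a slope of 0.278, against 0.2875 for fully off. The same check from the top camera failed because the arm blocked its view, so I discarded it.
- **Spindle lock:** I pushed it down about 10 mm until it was flush with its collar. The force held at about 18 N over the last 0.35 s I watched before handing in, against the 7 N needed.

The robot's height readings were about 4 mm higher than the sizes given, so I judged each press by force and pictures instead. In the last pictures the start button and lamp rocker looked untouched, and everything lying about looked unmoved.

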